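# Lock the can guide of a can sealer with its quarter-turn thumbscrew

### The job

Swing the can guide round until the slot in it lies right over the slot in the white can table, then take the thumbscrew from its grey parking block and pass it through both slots until its flange lies flush on the guide. Give it a quarter turn, either way, so that its wing stands across the slots and locks underneath, then let go; leave the can, the stack of lids and the spare roller where they are.

Things in the scene. Friction and masses are not known exactly. Their poses are not given: they have to be found in the camera images.
- deck_slot (a point): Centre of the keyed slot in the can table's top face; z up. Slot along this x axis: 29 mm long, 9 mm wide (y), widened to a 16 x 16 mm square in the middle, through a flush 60 x 60 mm dark steel plate 8 mm thick, hollow beneath. The table is a fixed white deck, 220 (x) x 320 (y) x 36 mm tall, its centre (40, -60) mm from here in these axes.
- puck (a point): Centre of the top of the fixed white can puck, 66 mm across, 36 mm above the deck, 152 mm from deck_slot along -y.
- guide (a joint): Angle (rad) of the can guide about its upright hinge. 0: the guide points along the deck's -y and its slot lies exactly over the deck's slot. Starts 0.45 to 1.1, swung towards the deck's +x (positive = counter-clockwise from above). Travel -0.2 to 1.3, no stop at 0; stays where left (friction 0.08 N m).
- guide_hinge (a point): Hinge axis at the guide's top face, fixed in the deck 70 mm along its +y from deck_slot, 8.5 mm above it. Axes turn with the guide, a steel bar along -y, 46 mm wide, 8 mm thick, top 44.5 mm above the work surface, end 173 mm from the hinge with a 22 mm high lip.
- guide_slot (a point): Centre of the keyed slot through the guide, at its top face, 70 mm from the hinge. Slot along the guide's x: 31 mm long, 9.5 mm wide, widened to a 17 mm square in the middle.
- guide_grip (a point): Black upright round grip post of the guide, 18 mm across, 36 mm tall, 130 mm from the hinge along the guide's -y. The point is on its axis, 10 mm below its top, 70.5 mm above the work surface.
- screw_wing (a point): Loose steel quarter-turn thumbscrew, 60 g, upright (z up): centre of its wing, a flat tab 30 mm along x, 10 mm thick along y, reaching 16 mm above and 17 mm below the point. Fully home, the point is 34.5 mm above deck_slot. It enters the slots with the wing along them. Starts in the parking block, wing along the block's x.
- screw_flange (a point): Centre of the underside of the thumbscrew's flange (28 mm across, 4 mm thick), 26 mm below screw_wing. Under it: shank 13 mm across; two lugs along x, 26 mm tip to tip, 6 mm wide, 19 to 25 mm down; conical tip to 37 mm down. Fully home the lugs are 2.5 mm below the deck's steel plate and turn freely either way, with no stop.
- holder: Fixed grey parking block, 70 (x) x 60 (y) x 42 mm tall, origin at the centre of its underside. A 31 x 16 mm slot along x in the middle holds the thumbscrew, whose flange rests on its top; the screw comes straight up, 37 mm.
- can: Aluminium drinks can, loose, upright, 66 mm across, 122 mm tall, origin at the centre of its underside. Bystander: leave alone.
- lids: Stack of can lids, loose, 62 mm across, 48 mm tall, origin at the centre of its underside. Bystander: leave alone.
- roller: Spare steel seaming roller, loose, 56 mm across, 36 mm tall, origin at the centre of its underside. Bystander: leave alone.

How it is judged:
By the outcome, as a careful person would: the job done as asked, in the order asked, and still so for the second after the job is handed in, with the robot touching nothing.
It also fails if it takes over 72 s, if anything falls off the work surface, if the arm or the gripper's body presses on something with over 40 N, if the wrist force passes 120 N, or if a joint passes its speed limit or range.

### The arm

A 6-joint arm with a two-finger parallel gripper is mounted at the origin on the work surface. World frame = base frame: x ahead of the robot, y to its left, z up, the work surface at z = 0. Lengths are in mm, angles in rad, forces in N, time in s.
With the tool pointing down it reaches from about 350 to 800 mm from the base axis. Payload 7.3 kg.
Tool frame: the origin (TCP) lies at the very end of the fingers, on their centre line; the grasp point (between the pads) lies 19 mm behind it; z points along the fingers, y is the direction in which the jaws open and shut (so a half turn about z gives the same grasp; the last joint's range is limited). The gripper opens to 85 mm and grips with 20 to 120 N. Pads are 22 mm wide; open, the fingers measure 114 mm over their backs; the gripper's body (76 mm by 85 mm) begins 54 mm behind the grasp point. The pads swing forward as they close: fully open they stand 13 mm farther back than shut.
Start: joints at [-1.458, 0.342, 1.524, -0, 1.275, -0.146], TCP at [134.38, -507.53, 231.322] pointing down, gripper open.
Joint ranges: [-2.53, 2.53], [-0.77, 2.02], [0.04, 2.7], [-1, 4.14], [0.28, 2.66], [-3.11, 3.11]. Speed limits (rad/s): [2.57, 2.57, 3.14, 3.14, 3.14, 3.14].

### API

Orientations are given as a 3x3 rotation matrix whose columns are the frame's x, y, z axes.
In Python, from cell import bot gives the robot as it stands. The module is installed in compiled form; this text tells all that it offers.
- The arm moves only by the tool step_arm, never from a script. Its argument "targets" is text: rows parted by semicolons, each of 5 numbers parted by spaces: the opening, from 0 (shut) to 1 (fully open), then the shift along the tool's x, y, z in units of 0.2 m (1.0 is 0.2 m), then the turn about the tool's z in units of 2 rad (1.0 is 2 rad). A call has 1 to 12 rows; each row is the pose to reach, as a shift and turn from the pose measured when the call began, along the tool's axes at that moment; what a row does not reach only later rows make up. A row lasts 1/10 s, in which the tool goes at most 50 mm and 8.59 degrees, less where a joint would pass 70% of its speed; a pose out of reach is approached as far as the arm can. A call with a number of a shift or a turn outside -1 to 1 is refused whole. A call with a gripper value outside its range is refused whole. The fingers move at their own pace and stop on an object; "force" is the grip in N (left out, the last holds). Time passes only in rows, so rows that repeat a pose let the fingers close. It gives the time, the measured TCP pose, the force and the opening at its end, in the units of the state.
- bot.read_state(): the state, without advancing time (a new reading comes with each control period).
- bot.read_camera(name): name is "side" or "top" or "wrist"; returns the picture (384x512x3 uint8, red, green, blue); there is no depth.
- bot.camera_model(name): a dict with "fx", "fy", "cx", "cy" (pixels), "R" (3x3) and "t" (3): a world point X has camera coordinates R X + t. Camera axes: x right, y down, z forward; pixel columns grow to the right and rows downward; lengths in mm; the calibration is good to about 2 mm. A picture is of the moment at which its call begins: read the wrist's pose just before it. camera_model takes no time and is no camera call; for the wrist camera it gives the pose at the moment of the call.
- bot.close_job(): hands the job in, once; it reports no verdict.
The state is a dict: "t": time; "joint_positions": joint angles; "joint_vel": joint speeds; "joint_efforts": joint torques, N m; "eef_pos": TCP position; "orientation": TCP orientation; "ft_force": force on the tool from outside, world axes, zero at the start; "moment": the same for the moment, N m; "width": opening from 0.0 (shut) to 1.0 (fully open).
Only numpy, scipy, OpenCV 4.12 (cv2) and the standard library are available. Lean on these libraries where they do the work, as an engineer would, in place of code of your own. Each camera call takes 0.05 s, during which the arm holds its last target.

## Working session

There is one attempt and no reset: what is moved stays moved. The work goes in short steps, Python scripts to look and compute and a tool call to move; the robot and the scene stay as the last step left them, time stands still between calls to the robot, and variables do not carry over. Pictures are saved under pics/ and viewed, and the job is handed in when it is done.

Besides the shell and the picture viewer there is one more tool, called by a JSON object that holds its "fn" and its "kwargs". step_arm: Moves the arm, as the interface text tells. Its arguments: {"type":"object","properties":{"targets":{"type":"string"},"force":{"type":"number"}},"required":["targets"]}

```bash
mkdir -p pics; cat > h.py <<'E'
from cell import bot
import numpy as np, cv2
def snap(n,f):
    m=bot.camera_model(n); im=bot.read_camera(n); cv2.imwrite('pics/'+f+'.png',im[:,:,::-1]); np.savez('pics/'+f+'.npz',im=im,**{k:np.array(v) for k,v in m.items()}); return im,m
def load(f):
    d=np.load('pics/'+f+'.npz'); return d['im'],{k:d[k] for k in ('fx','fy','cx','cy','R','t')}
def ray(m,u,v):
    d=np.array([(u-m['cx'])/m['fx'],(v-m['cy'])/m['fy'],1.]); R=np.array(m['R']);t=np.array(m['t'])
    return -R.T@t, R.T@d
def onz(m,u,v,z):
    c,d=ray(m,u,v); return c+d*(z-c[2])/d[2]
def proj(m,X):
    p=np.array(m['R'])@np.array(X)+np.array(m['t']); return [m['fx']*p[0]/p[2]+m['cx'],m['fy']*p[1]/p[2]+m['cy']]
def tri(rs):
    A=np.zeros((3,3));b=np.zeros(3)
    for c,d in rs:
        d=d/np.linalg.norm(d);P=np.eye(3)-np.outer(d,d);A+=P;b+=P@c
    X=np.linalg.solve(A,b); return X,[float(np.linalg.norm((np.eye(3)-np.outer(d,d)/(d@d))@(X-c))) for c,d in rs]
E
python3 - <<'E'
from h import *
np.set_printoptions(suppress=True,precision=3)
print(bot.read_state())
for n in('side','top','wrist'):
    im,m=snap(n,n+'0'); print(n,m)
E
```

```text
{'t': 0.0, 'joint_positions': array([-1.458,  0.343,  1.525, -0.   ,  1.275, -0.146]), 'joint_vel': array([ 0.   ,  0.002,  0.001, -0.   , -0.002,  0.002]), 'joint_efforts': array([  0.001, -43.367, -24.602,  -0.   ,   0.008,  -0.   ]), 'eef_pos': array([ 134.318, -507.131,  230.623]), 'orientation': array([[ 0.967,  0.256, -0.   ],
       [ 0.256, -0.967,  0.002],
       [ 0.   , -0.002, -1.   ]]), 'ft_force': array([ 0.577, -0.339,  0.126]), 'moment': array([-0.005, -0.012,  0.   ]), 'width': 0.9998331844149372}
side {'fx': 471.42803046420994, 'fy': 471.42803046420994, 'cx': 246.04368920864636, 'cy': 189.35682413316948, 'R': array([[-0.972, -0.234, -0.014],
       [-0.131,  0.594, -0.793],
       [ 0.194, -0.769, -0.609]]), 't': array([ 466.425,   77.109, 1578.696])}
top {'fx': 383.62450552336344, 'fy': 383.62450552336344, 'cx': 260.46706534080647, 'cy': 192.68385518346258, 'R': array([[-0.023, -1.   , -0.011],
       [-0.997,  0.023, -0.07 ],
       [ 0.07 ,  0.009, -0.998]]), 't': array([  99.003,  468.93 , 1026.546])}
wrist {'fx': 324.4096920235699, 'fy': 324.4096920235699, 'cx': 252.27646328093257, 'cy': 189.05984733000685, 'R': array([[ 0.255, -0.967, -0.001],
       [-0.925, -0.245,  0.29 ],
       [-0.281, -0.073, -0.957]]), 't': array([-523.113,  -37.397,  379.634])}
```

View pics/top0.png

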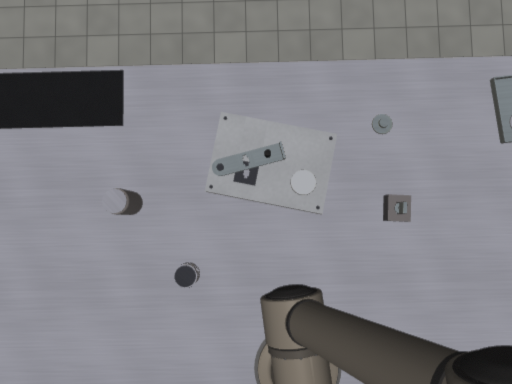

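View pics/side0.png

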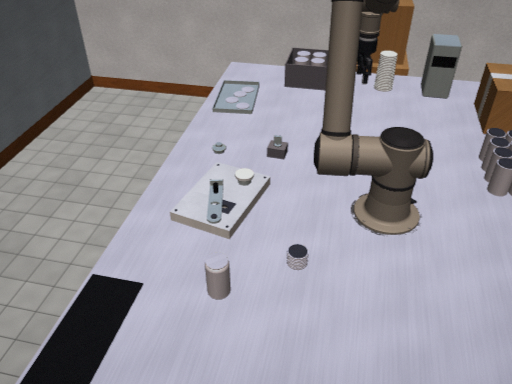

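View pics/wrist0.png

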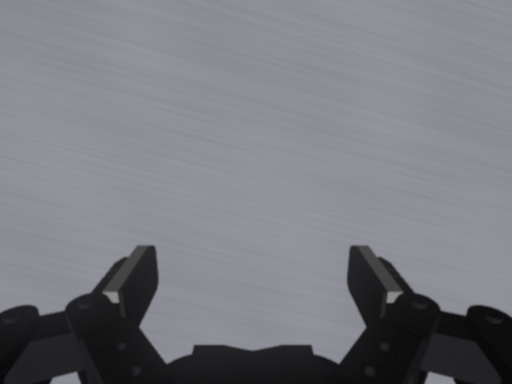

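Top view: the deck is the white quadrilateral around (272,163), with hinge at (220,167), grip at (267,153), deck plate at (246,175), puck at (303,182). The parking block is at (398,208), roller at (382,124), can at (120,202) and lids at (186,275).

```bash
python3 - <<'E'
from h import *
np.set_printoptions(suppress=True,precision=1)
im,m=load('top0')
for n,u,v,z in [('hinge',220,167,44.5),('grip',267,153,80),('plate',246,175,36),('puck',303,182,72),('holder',399,208,60),('c1',225,118,36),('c2',331,138,36),('c3',318,207,36),('c4',211,187,36),('gslot',246.5,160,44.5)]:
    print(n,onz(m,u,v,z))
a=cv2.resize(im[100:225,190:350],None,fx=5,fy=5,interpolation=cv2.INTER_CUBIC);cv2.imwrite('pics/z1.png',a[:,:,::-1])
a=cv2.resize(im[180:235,370:430],None,fx=8,fy=8,interpolation=cv2.INTER_CUBIC);cv2.imwrite('pics/z2.png',a[:,:,::-1])
im,m=load('side0')
a=cv2.resize(im[130:240,170:300],None,fx=6,fy=5.4,interpolation=cv2.INTER_CUBIC);cv2.imwrite('pics/z3.png',a[:,:,::-1])
E
```

```text
hinge [540.2 194.1  44.5]
grip [568.6  68.4  80. ]
plate [518.1 125.6  36. ]
puck [492.3 -22.6  72. ]
holder [ 419.9 -270.    60. ]
c1 [674.8 179.4  36. ]
c2 [ 612.8 -105.2   36. ]
c3 [428.  -64.1  36. ]
c4 [488.1 220.   36. ]
gslot [557.3 123.1  44.5]
```

View pics/z1.png

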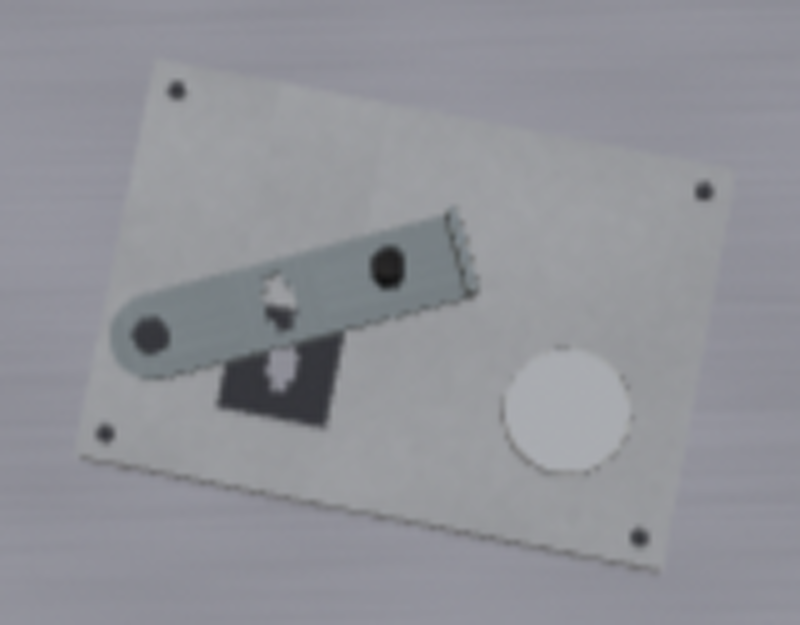

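View pics/z2.png

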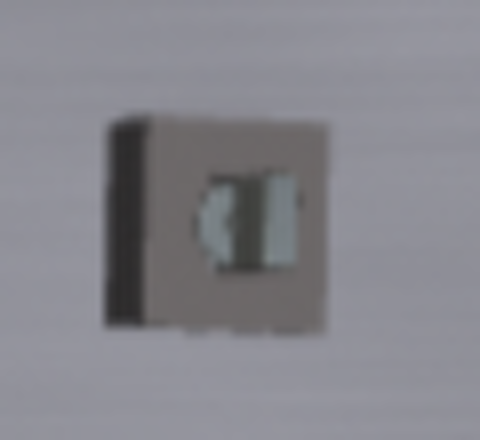

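View pics/z3.png

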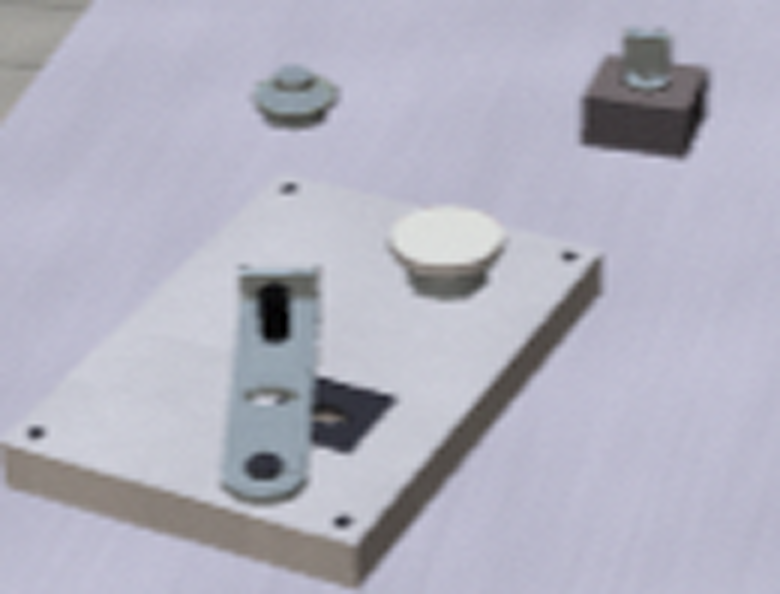

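```bash
cat >> h.py <<'E'
def rel(X,s=None):
    s=s or bot.read_state(); R=np.array(s['orientation']); return R.T@(np.array(X)-np.array(s['eef_pos']))/200
E
python3 - <<'E'
from h import *
np.set_printoptions(suppress=True,precision=3)
im,m=load('wrist0'); c,d=ray(m,256,192); s=bot.read_state();print(c,d,rel(c)*200)
print(proj(m,s['eef_pos']))
R=s['orientation']
print('tcp->',rel([419+0,-270,231]))
im,m=load('top0')
# holder top at z42: corners in z2 crop
for u,v in [(148,118),(328,122),(328,332),(148,326)]: print(onz(m,370+u/8,180+v/8,42))
E
```

```text
[ 205.539 -487.214  373.556] [-0.286 -0.086 -0.954] [  73.966   -1.279 -142.745]
[np.float64(254.991989590974), np.float64(249.32996734349055)]
tcp-> [ 1.679 -0.782  0.   ]
[ 455.914 -250.359   42.   ]
[ 453.205 -309.511   42.   ]
[ 384.114 -306.062   42.   ]
[ 387.416 -247.217   42.   ]
```

{"fn": "step_arm", "kwargs": {"targets": "1 0.9 -0.4 0 0.075; 1 0.9 -0.4 0 0.075; 1 0.9 -0.4 0 0.075; 1 0.9 -0.4 0 0.075; 1 0.9 -0.4 0 0.075"}}

```text
t: 0.65
eef_pos: [291.4, -379.9, 230.9]
orientation: [[0.993, 0.115, 0.001], [0.115, -0.993, 0.003], [0.001, -0.003, -1.0]]
ft_force: [0.1, -0.5, 0.5]
width: 0.999
```

```bash
python3 - <<'E'
from h import *
np.set_printoptions(suppress=True,precision=3)
s=bot.read_state();print(s['t'],s['eef_pos'],s['orientation'],s['joint_positions'])
print(rel([440,-278,200]))
E
```

```text
0.65 [ 291.436 -379.918  230.873] [[ 0.993  0.115  0.001]
 [ 0.115 -0.993  0.003]
 [ 0.001 -0.003 -1.   ]] [-1.078  0.259  1.644  0.002  1.24   0.377]
[ 0.796 -0.421  0.157]
```

{"fn": "step_arm", "kwargs": {"targets": "1 0.8 -0.42 0.15 0.08; 1 0.8 -0.42 0.15 0.08; 1 0.8 -0.42 0.15 0.08; 1 0.8 -0.42 0.15 0.08; 1 0.8 -0.42 0.15 0.08; 1 0.8 -0.42 0.15 0.08"}}

```text
t: 1.25
eef_pos: [440.8, -277.8, 200.7]
orientation: [[0.999, -0.043, -0.0], [-0.043, -0.999, 0.003], [-0.0, -0.003, -1.0]]
ft_force: [-0.4, -0.4, 1.6]
width: 0.999
```

```bash
python3 - <<'E'
from h import *
np.set_printoptions(suppress=True,precision=3)
im,m=snap('wrist','w1');s=bot.read_state();print(s['t'],s['eef_pos'],s['orientation'],s['joint_positions'])
E
```

```text
1.3 [ 440.269 -278.525  201.038] [[ 0.999 -0.045  0.   ]
 [-0.045 -0.999  0.003]
 [-0.    -0.003 -1.   ]] [-0.713  0.362  1.582  0.002  1.199  0.902]
```

View pics/w1.png

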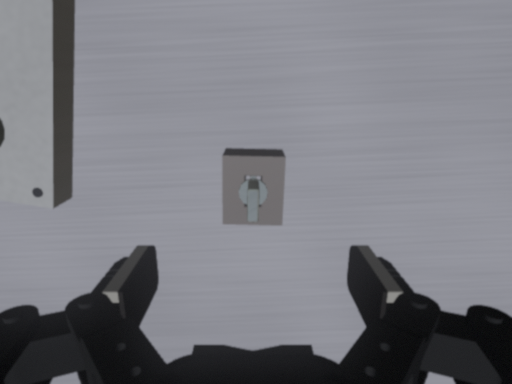

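```bash
python3 - <<'E'
from h import *
im,m=load('w1')
a=cv2.resize(im[140:235,210:300],None,fx=6,fy=6,interpolation=cv2.INTER_CUBIC);cv2.imwrite('pics/z4.png',a[:,:,::-1])
im,m=load('side0')
a=cv2.resize(im[125:165,255:300],None,fx=12,fy=12,interpolation=cv2.INTER_CUBIC);cv2.imwrite('pics/z5.png',a[:,:,::-1])
E
```

```text
(no output)
```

View pics/z4.png

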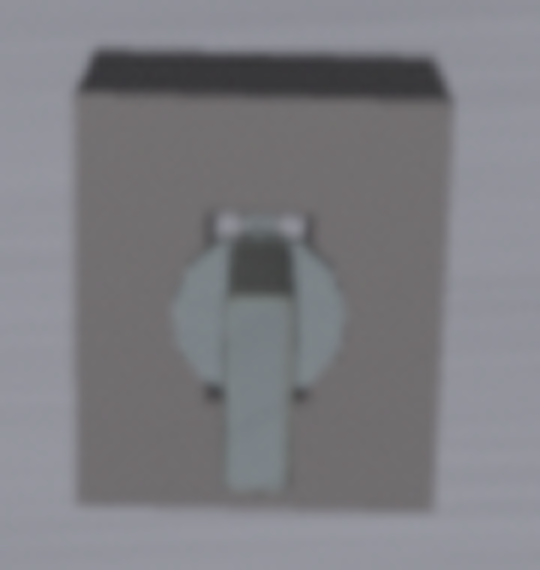

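View pics/z5.png

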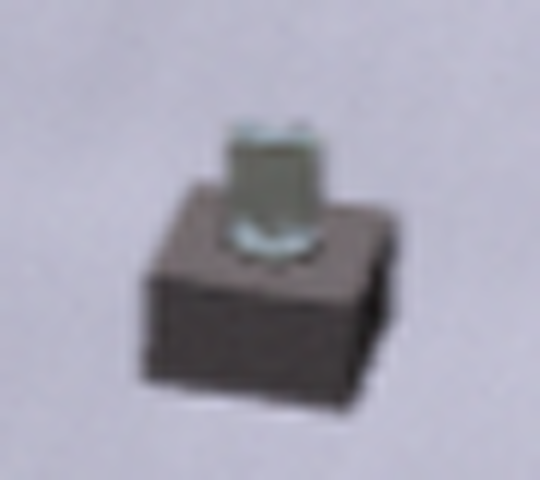

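```bash
python3 - <<'E'
from h import *
np.set_printoptions(suppress=True,precision=1)
im,m=load('w1'); ims,ms=load('side0')
f=lambda x,y,s,u,v:((x+.5)/s-.5+u,(y+.5)/s-.5+v)
p=f(260,393,6,210,140); q=f(276,134,12,255,125)
print(p,q,tri([ray(m,*p),ray(ms,*q)]))
P=[onz(m,*f(x,y,6,210,140),84) for x,y in[(228,297),(296,297),(288,489),(230,489)]]
print(P,np.mean(P,0))
H=[onz(m,*f(x,y,6,210,140),42) for x,y in[(77,93),(452,99),(435,510),(76,505)]]
print(H,np.mean(H,0))
d=(H[0]+H[1]-H[2]-H[3]);print(np.arctan2(d[1],d[0]))
d=-(H[1]+H[2]-H[0]-H[3]);print(np.arctan2(-d[0],d[1]))
d=(P[0]+P[1]-P[2]-P[3]);print(np.arctan2(d[1],d[0]))
E
```

```text
(252.91666666666666, 205.08333333333331) (277.5416666666667, 135.70833333333334) (array([ 420.3, -276.1,   82. ]), [0.49697532929739924, 0.49697532929749305])
[array([ 435.9, -272.1,   84. ]), array([ 435.5, -281.6,   84. ]), array([ 406.7, -279.4,   84. ]), array([ 407.1, -271. ,   84. ])] [ 421.3 -276.    84. ]
[array([ 457.6, -248.7,   42. ]), array([ 454.1, -307.5,   42. ]), array([ 384.5, -303.7,   42. ]), array([ 387.9, -243.7,   42. ])] [ 421.  -275.9   42. ]
-0.06375119514533324
-0.058092815972129716
-0.05746865718497575
```

```bash
python3 - <<'E'
from h import *
np.set_printoptions(suppress=True,precision=3)
print(rel([562,110,220]), rel([505,-60,220]))
E
```

```text
[ 0.521 -1.968 -0.089] [ 0.275 -1.106 -0.092]
```

{"fn": "step_arm", "kwargs": {"targets": "1 0.28 -1 -0.1 -0.6; 1 0.28 -1 -0.1 -0.6; 1 0.28 -1 -0.1 -0.6; 1 0.28 -1 -0.1 -0.6; 1 0.28 -1 -0.1 -0.6; 1 0.28 -1 -0.1 -0.6; 1 0.28 -1 -0.1 -0.6; 1 0.28 -1 -0.1 -0.6"}}

```text
t: 2.1
eef_pos: [504.6, -83.0, 222.0]
orientation: [[0.4, 0.916, 0.0], [0.916, -0.4, 0.002], [0.002, -0.001, -1.0]]
ft_force: [0.3, 0.3, 0.2]
width: 0.999
```

```bash
python3 - <<'E'
from h import *
np.set_printoptions(suppress=True,precision=3)
s=bot.read_state();R=s['orientation'];y=np.arctan2(R[1,0],R[0,0]);print(s['t'],s['eef_pos'],y,'turn',-(1.8-y)/2,rel([562,110,200]),s['joint_positions'])
E
```

```text
2.1 [504.587 -82.959 221.958] 1.1592028588729908 turn -0.3203985705635046 [ 0.999 -0.123  0.112] [-0.314  0.325  1.576  0.002  1.241  0.096]
```

{"fn": "step_arm", "kwargs": {"targets": "1 1 -0.12 0.1 -0.32; 1 1 -0.12 0.1 -0.32; 1 1 -0.12 0.1 -0.32; 1 1 -0.12 0.1 -0.32; 1 1 -0.12 0.1 -0.32; 1 1 -0.12 0.1 -0.32; 1 1 -0.12 0.1 -0.32"}}

```text
t: 2.8
eef_pos: [562.7, 108.2, 202.6]
orientation: [[-0.223, 0.975, 0.0], [0.975, 0.223, 0.002], [0.002, 0.001, -1.0]]
ft_force: [-0.4, -0.7, 0.9]
width: 1.001
```

```bash
python3 - <<'E'
from h import *
np.set_printoptions(suppress=True,precision=3)
im,m=snap('wrist','w2');s=bot.read_state();print(s['t'],s['eef_pos'],s['orientation'],s['joint_positions'])
E
```

```text
2.85 [562.672 108.052 202.729] [[-0.223  0.975  0.001]
 [ 0.975  0.223  0.002]
 [ 0.002  0.001 -1.   ]] [ 0.055  0.452  1.434  0.002  1.254 -0.17 ]
```

View pics/w2.png

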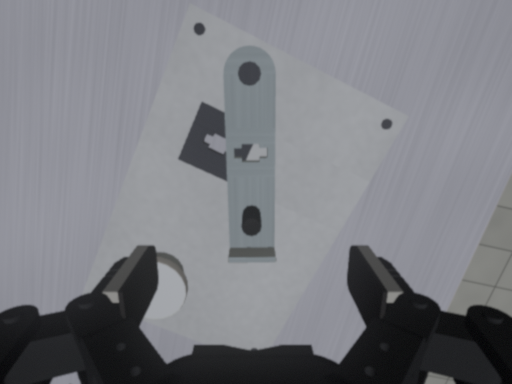

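The guide stands upright in this view: hinge at (249,73), guide slot (251,152), grip post (251,219), half-hidden deck slot and plate around (208,143).

```bash
python3 - <<'E'
from h import *
im,m=load('w2')
a=cv2.resize(im[20:270,170:290],None,fx=5,fy=5,interpolation=cv2.INTER_CUBIC)
cv2.imwrite('pics/z6.png',a[0:600,:,::-1]); cv2.imwrite('pics/z7.png',a[650:1250,:,::-1])
E
```

```text
(no output)
```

View pics/z6.png

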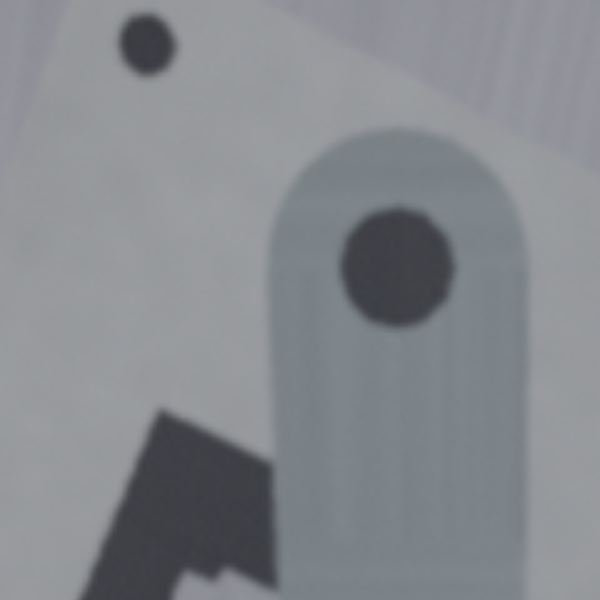

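View pics/z7.png

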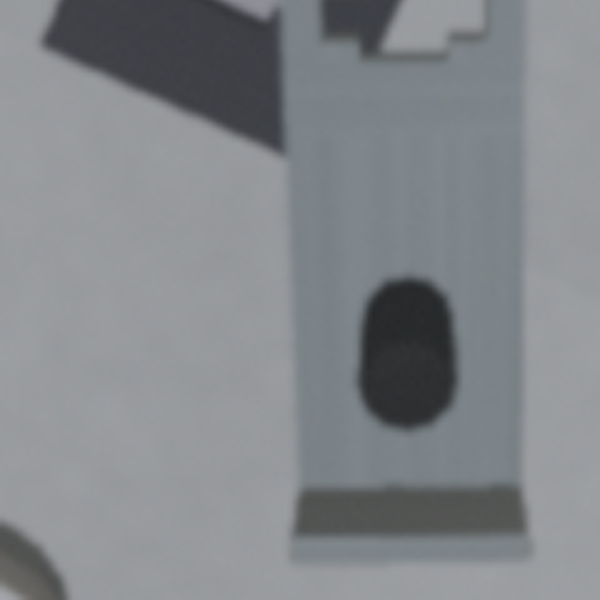

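```bash
python3 - <<'E'
from h import *
np.set_printoptions(suppress=True,precision=2)
im,m=load('w2'); it,mt=load('top0'); ims,ms=load('side0')
f=lambda x,y:((x+.5)/5-.5+170,(y+.5)/5-.5+20)
hin=onz(m,*f(398,267),44.5)
post=onz(m,*f(408,383+650),80.5)
gs=onz(m,*f(404,650-0),44.5)
a=onz(m,*f(160,410),36);b=onz(m,*f(44,695),36)
print(hin,post,np.hypot(*(post-hin)[:2]),a,b,np.linalg.norm(a-b))
g=lambda x,y,s,u,v:((x+.5)/s-.5+u,(y+.5)/s-.5+v)
# triangulate post with top: z1 crop scale5 origin 190,100 post top (388,268)
print('post',tri([ray(m,*f(408,383+650)),ray(mt,*g(388,264,5,190,100))]))
print('hinge',tri([ray(m,*f(398,267)),ray(mt,*g(151,335,5,190,100))]))
print('top onz',onz(mt,*g(151,335,5,190,100),44.5),onz(mt,*g(388,264,5,190,100),80.5))
# deck rivets: top z1: (177,91),(704,191),(639,538),(106,433)
C=[onz(mt,*g(x,y,5,190,100),36) for x,y in[(177,91),(704,191),(639,538),(106,433)]]
print(C)
r1=onz(m,*f(147,45),36); r2=onz(m,387,124,36); print('wrist riv',r1,r2)
d=C[0]+C[3]-C[1]-C[2];print('deck yaw',np.arctan2(-d[0],d[1])); d=C[0]+C[1]-C[2]-C[3];print(np.arctan2(d[1],d[0]))
d=a-b;print(np.arctan2(-d[0],d[1])); d=r2-r1;print(np.arctan2(d[1],d[0]))
d=hin-post;print('guide',np.arctan2(-d[0],d[1]))
E
```

```text
[540.01 195.53  44.5 ] [570.49  69.65  80.5 ] 129.51757009554825 [502.53 161.93  36.  ] [490.14 104.37  36.  ] 58.879182265662976
post (array([570.86,  67.84,  76.16]), [0.03522164714200829, 0.035221647142193856])
hinge (array([540.37, 194.67,  49.4 ]), [0.6829618076796597, 0.6829618076796946])
top onz [541.32 194.6   44.5 ] [570.06  67.89  80.5 ]
[array([675.34, 179.42,  36.  ]), array([ 613.37, -103.57,   36.  ]), array([427.52, -62.48,  36.  ]), array([490.27, 220.49,  36.  ])]
wrist riv [489.42 221.67  36.  ] [676.09 180.66  36.  ]
deck yaw -0.21688740895154346
-0.21798281242153558
-0.21210409727755808
-0.21626032164325887
guide 0.23756848293784041
```

```bash
python3 - <<'E'
from h import *
np.set_printoptions(suppress=True,precision=3)
print(rel([570.4,69.2,100]),rel([570.4,69.2,54]))
E
```

```text
[-0.199 -0.006  0.513] [-0.199 -0.006  0.743]
```

{"fn": "step_arm", "kwargs": {"targets": "1 -0.2 -0.006 0.4 -0.005; 1 -0.2 -0.006 0.4 -0.005; 1 -0.2 -0.006 0.5 -0.005; 1 -0.2 -0.006 0.6 -0.005; 1 -0.2 -0.006 0.7 -0.005; 1 -0.2 -0.006 0.74 -0.005; 1 -0.2 -0.006 0.74 -0.005; 1 -0.2 -0.006 0.74 -0.005"}}

```text
t: 3.65
eef_pos: [571.1, 68.4, 55.6]
orientation: [[-0.231, 0.973, 0.002], [0.973, 0.231, 0.002], [0.001, 0.002, -1.0]]
ft_force: [0.1, -0.7, -0.4]
width: 0.996
```

```bash
python3 - <<'E'
from h import *
np.set_printoptions(suppress=True,precision=3)
im,m=snap('wrist','w3');s=bot.read_state();print(s['t'],s['eef_pos'],s['ft_force'],rel([570.4,69.2,54]))
E
```

```text
3.7 [571.28   68.614  55.884] [ 0.042  0.737 -0.739] [ 0.004 -0.004  0.009]
```

View pics/w3.png

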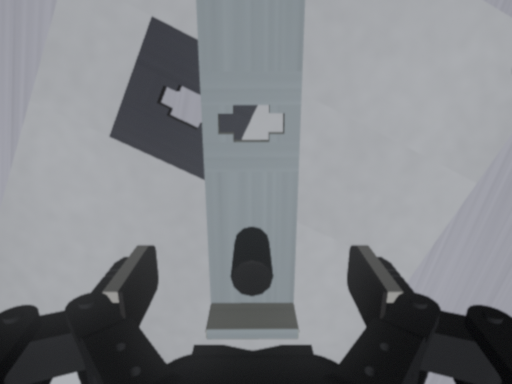

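The post (252,262) is centred between the fingers, so I can close.

{"fn": "step_arm", "kwargs": {"targets": "0.1 0 0 0 0; 0.1 0 0 0 0; 0.1 0 0 0 0; 0.1 0 0 0 0; 0.1 0 0 0 0; 0.1 0 0 0 0; 0.1 0 0 0 0; 0.1 0 0 0 0", "force": 30}}

```text
t: 4.5
eef_pos: [571.3, 68.7, 56.1]
orientation: [[-0.232, 0.973, 0.003], [0.973, 0.232, 0.002], [0.001, 0.003, -1.0]]
ft_force: [-0.4, 1.3, 3.7]
width: 0.195
```

```bash
python3 - <<'E'
from h import *
np.set_printoptions(suppress=True,precision=3)
s=bot.read_state();R=s['orientation'];p=s['eef_pos'];print(s['t'],p,s['ft_force'],s['width'])
h=np.array([540.2,195.3]); d=h-p[:2]; r=np.hypot(*d);a0=np.arctan2(-d[0],d[1]); print(r,a0)
for k in range(1,9):
    a=a0+(-0.2165-a0)*k/8
    q=h-r*np.array([-np.sin(a),np.cos(a)]); print(np.round(rel([q[0],q[1],p[2]],s),3),round(-(a-a0)/2,3))
E
```

```text
4.5 [571.349  68.673  56.094] [-0.394  1.27   3.651] 0.19496715923135646
130.40181483730325 0.24119988270386192
[ 0.001 -0.037 -0.   ] 0.029
[ 0.004 -0.074 -0.   ] 0.057
[ 0.009 -0.111 -0.   ] 0.086
[ 0.016 -0.148 -0.   ] 0.114
[ 0.025 -0.184 -0.001] 0.143
[ 0.036 -0.22  -0.001] 0.172
[ 0.05  -0.255 -0.001] 0.2
[ 0.065 -0.289 -0.001] 0.229
```

{"fn": "step_arm", "kwargs": {"targets": "0.1 0.001 -0.037 0 0.029; 0.1 0.004 -0.074 0 0.057; 0.1 0.009 -0.111 0 0.086; 0.1 0.016 -0.148 0 0.114; 0.1 0.025 -0.184 0 0.143; 0.1 0.036 -0.22 0 0.172; 0.1 0.05 -0.255 0 0.2; 0.1 0.065 -0.289 0 0.229; 0.1 0.065 -0.289 0 0.229; 0.1 0.065 -0.289 0 0.229; 0.1 0.065 -0.289 0 0.229"}}

```text
t: 5.6
eef_pos: [512.6, 67.9, 56.0]
orientation: [[0.221, 0.975, 0.003], [0.975, -0.221, 0.002], [0.003, 0.003, -1.0]]
ft_force: [-0.5, 0.2, 4.0]
width: 0.197
```

```bash
python3 - <<'E'
from h import *
np.set_printoptions(suppress=True,precision=3)
im,m=snap('wrist','w4')
s=bot.read_state();R=s['orientation'];p=s['eef_pos'];print(s['t'],p,s['ft_force'],s['width'],R[:,0])
h=np.array([540.2,195.3]); d=h-p[:2]; r=np.hypot(*d);a0=np.arctan2(-d[0],d[1]); print(r,a0)
a=cv2.resize(im[60:170,190:310],None,fx=5,fy=5,interpolation=cv2.INTER_CUBIC)
cv2.imwrite('pics/z8.png',a[:,:,::-1])
E
```

```text
5.65 [512.54   67.918  56.09 ] [0.    2.135 5.012] 0.19690152001029906 [0.222 0.975 0.003]
130.35083189770137 -0.2138201476997936
```

View pics/z8.png

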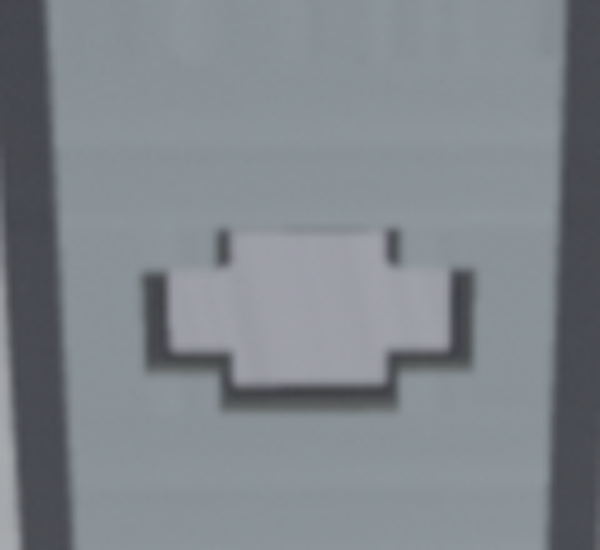

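View pics/w4.png

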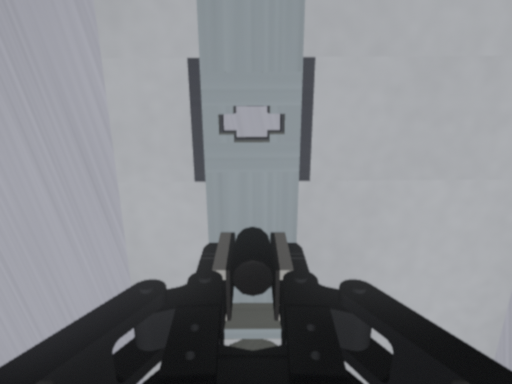

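Slots coincide: the dark margins are equal on both sides (10 px each at the square, 22-24 px at the arms in the 5x crop), and the plate shows evenly either side of the bar. Now I'll compute the slot position and release.

```bash
python3 - <<'E'
from h import *
np.set_printoptions(suppress=True,precision=3)
im,m=load('w4')
f=lambda x,y:((x+.5)/5-.5+190,(y+.5)/5-.5+60)
for c in [(308.5,319),(309,320)]: print(onz(m,*f(*c),44.5))
a,b=onz(m,*f(145,320),44.5),onz(m,*f(473,320),44.5);print(a,b,np.linalg.norm(a-b),np.arctan2(*(b-a)[[1,0]]))
a,b=onz(m,*f(308,228),44.5),onz(m,*f(308,408),44.5);print((a+b)/2,np.linalg.norm(a-b))
E
```

```text
[524.968 127.019  44.5  ]
[524.993 126.918  44.5  ]
[509.993 130.335  44.5  ] [540.002 123.5    44.5  ] 30.777360981774226 -0.22393163646544478
[524.914 126.992  44.5  ] 16.62022884745652
```

{"fn": "step_arm", "kwargs": {"targets": "0.6 0 0 0 0; 0.6 0 0 0 0; 0.6 0 0 0 0; 0.6 0 0 0 0; 0.6 0 -0.0 -0.2 0; 0.6 0 0 -0.4 0; 0.6 0 0 -0.6 0; 0.6 0 0 -0.75 0; 0.6 0 0 -0.75 0"}}

```text
t: 6.55
eef_pos: [514.3, 67.6, 210.5]
orientation: [[0.221, 0.975, 0.012], [0.975, -0.221, 0.002], [0.004, 0.012, -1.0]]
ft_force: [0.4, 0.0, 0.3]
width: 0.599
```

```bash
python3 - <<'E'
from h import *
np.set_printoptions(suppress=True,precision=3)
im,m=snap('wrist','w5')
s=bot.read_state();R=s['orientation'];p=s['eef_pos'];print(s['t'],p,s['ft_force'],s['width'],R[:,0],s['joint_positions'])
a=cv2.resize(im[60:250,190:310],None,fx=4,fy=4,interpolation=cv2.INTER_CUBIC)
cv2.imwrite('pics/z9.png',a[:590,:,::-1])
E
```

```text
6.6 [513.029  67.61  207.981] [ 0.385 -0.409 -0.455] 0.6019566119068075 [0.221 0.975 0.004] [-0.018  0.344  1.589  0.002  1.201  0.204]
```

View pics/z9.png

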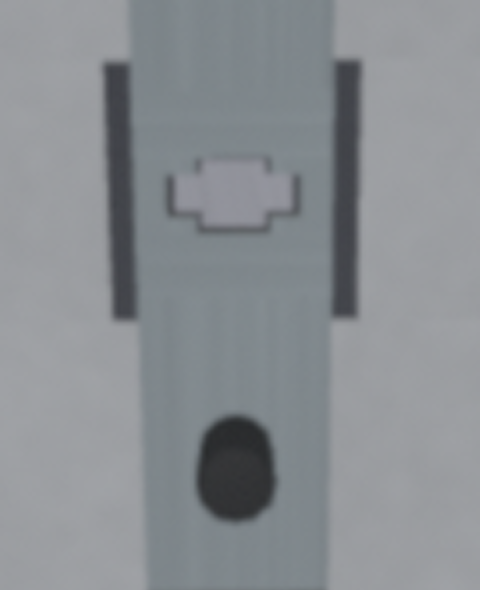

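{"fn": "step_arm", "kwargs": {"targets": "1 -0.9 -0.03 0 0.35; 1 -0.9 -0.03 0 0.35; 1 -0.9 -0.03 0 0.35; 1 -0.9 -0.03 0 0.35; 1 -0.9 -0.03 0 0.35", "force": 60}}

```text
t: 7.1
eef_pos: [465.7, -109.7, 205.7]
orientation: [[0.804, 0.595, 0.005], [0.595, -0.804, 0.002], [0.005, 0.001, -1.0]]
ft_force: [-0.2, 0.1, 0.1]
width: 1.003
```

```bash
python3 - <<'E'
from h import *
np.set_printoptions(suppress=True,precision=3)
s=bot.read_state();R=s['orientation'];y=np.arctan2(R[1,0],R[0,0]);print(s['t'],s['eef_pos'],y,'turn',-(-.059-y)/2,rel([421,-276,160]))
E
```

```text
7.1 [ 465.724 -109.713  205.735] 0.6375730750034792 turn 0.34828653750173955 [-0.676  0.535  0.226]
```

{"fn": "step_arm", "kwargs": {"targets": "1 -0.676 0.535 0.1 0.348; 1 -0.676 0.535 0.1 0.348; 1 -0.676 0.535 0.15 0.348; 1 -0.676 0.535 0.22 0.348; 1 -0.676 0.535 0.22 0.348; 1 -0.676 0.535 0.22 0.348; 1 -0.676 0.535 0.22 0.348"}}

```text
t: 7.8
eef_pos: [420.7, -275.6, 160.4]
orientation: [[0.998, -0.055, 0.004], [-0.055, -0.998, 0.003], [0.004, -0.003, -1.0]]
ft_force: [-0.0, 0.1, 0.1]
width: 1.003
```

```bash
python3 - <<'E'
from h import *
np.set_printoptions(suppress=True,precision=3)
im,m=snap('wrist','w6')
s=bot.read_state();R=s['orientation'];y=np.arctan2(R[1,0],R[0,0]);print(s['t'],s['eef_pos'],y,rel([421,-276,52]))
E
```

```text
7.85 [ 421.004 -275.433  160.785] -0.05499055479567968 [-0.002  0.004  0.544]
```

View pics/w6.png

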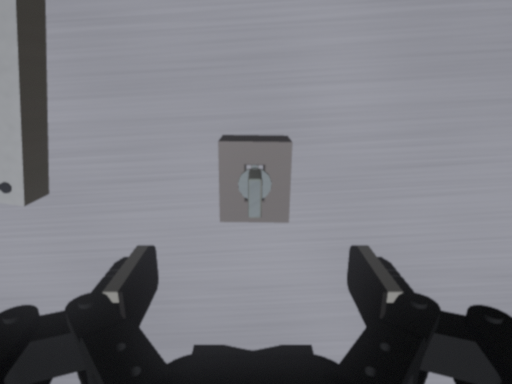

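```bash
python3 - <<'E'
from h import *
im,m=load('w6')
a=cv2.resize(im[130:230,210:300],None,fx=6,fy=6,interpolation=cv2.INTER_CUBIC);cv2.imwrite('pics/z10.png',a[:,:,::-1])
E
```

```text
(no output)
```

View pics/z10.png

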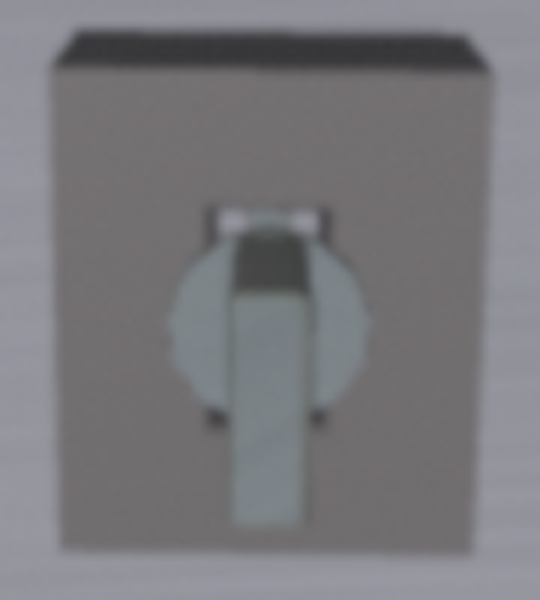

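```bash
python3 - <<'E'
from h import *
np.set_printoptions(suppress=True,precision=1)
im,m=load('w6');_,m1=load('w1')
f=lambda x,y:((x+.5)/6-.5+210,(y+.5)/6-.5+130)
g=lambda x,y:((x+.5)/6-.5+210,(y+.5)/6-.5+140)
print('wing top',[tri([ray(m,*f(*a)),ray(m1,*g(*b))]) for a,b in [((272,294),(262,297)),((269,525),(259,489))]])
P=[onz(m,*f(x,y),84) for x,y in[(232,294),(311,294),(302,525),(233,525)]];print(P,np.mean(P,0))
H=[onz(m,*f(x,y),42) for x,y in[(53,68),(492,74),(472,554),(60,549)]];print(np.mean(H,0))
E
```

```text
wing top [(array([ 435.9, -276.8,   84.9]), [0.03759480015433614, 0.03759480015438604]), (array([ 407.2, -275.1,   84.6]), [0.16218524576352814, 0.16218524576363186])]
[array([ 436. , -272.1,   84. ]), array([ 435.5, -281.3,   84. ]), array([ 406.7, -278.9,   84. ]), array([ 407.2, -270.5,   84. ])] [ 421.3 -275.7   84. ]
[ 420.9 -275.8   42. ]
```

{"fn": "step_arm", "kwargs": {"targets": "1 0 0.002 0.2 0; 1 0 0.002 0.4 0; 1 0 0.002 0.5 0; 1 0 0.002 0.54 0; 1 0 0.002 0.54 0; 0 0 0.002 0.54 0; 0 0 0.002 0.54 0; 0 0 0.002 0.54 0; 0 0 0.002 0.54 0; 0 0 0.002 0.54 0; 0 0 0.002 0.54 0; 0 0 0.002 0.54 0", "force": 60}}

```text
t: 9.05
eef_pos: [421.7, -275.8, 53.3]
orientation: [[0.998, -0.055, 0.005], [-0.055, -0.998, 0.002], [0.005, -0.002, -1.0]]
ft_force: [-0.7, 0.9, 6.3]
width: 0.104
```

```bash
python3 - <<'E'
from h import *
np.set_printoptions(suppress=True,precision=3)
im,m=snap('wrist','w7')
s=bot.read_state();R=s['orientation'];y=np.arctan2(R[1,0],R[0,0]);print(s['t'],s['eef_pos'],y,s['ft_force'],s['width'])
E
```

```text
9.1 [ 421.68  -275.812   53.277] -0.05503968087500209 [-0.109  0.458  5.141] 0.10569306434437314
```

View pics/w7.png

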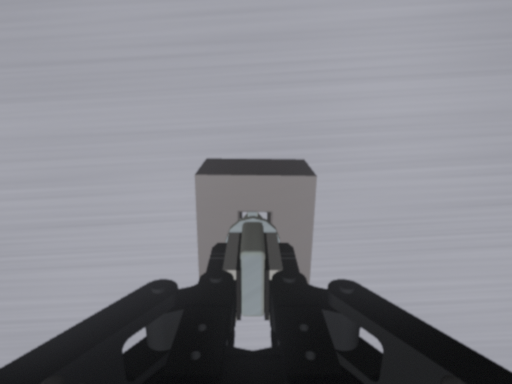

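{"fn": "step_arm", "kwargs": {"targets": "0 0 0 -0.1 0; 0 0 0 -0.2 0; 0 0 0 -0.35 0; 0 0 0 -0.5 0; 0 0 0 -0.6 0; 0 0 0 -0.6 0"}}

```text
t: 9.7
eef_pos: [422.2, -277.0, 175.7]
orientation: [[0.998, -0.055, 0.009], [-0.055, -0.998, -0.002], [0.009, 0.001, -1.0]]
ft_force: [0.7, 0.1, -0.9]
width: 0.109
```

```bash
python3 - <<'E'
from h import *
np.set_printoptions(suppress=True,precision=3)
im,m=snap('wrist','w8')
s=bot.read_state();R=s['orientation'];y=np.arctan2(R[1,0],R[0,0]);print(s['t'],s['eef_pos'],y,s['ft_force'],s['width'],'turn',-(-.2165-y)/2,rel([525,127,170]))
E
```

```text
9.75 [ 421.4   -276.343  173.882] -0.055025861698767185 [-0.093  0.545 -0.597] 0.10258587540855384 turn 0.0807370691506164 [ 0.406 -2.042  0.024]
```

View pics/w8.png

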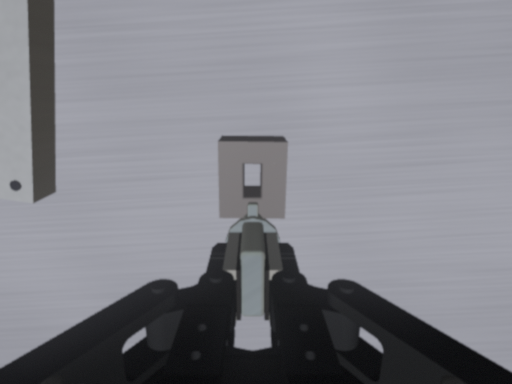

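The thumbscrew is out: the block slot at (252,180) is empty, and the wing at (252,265) sits upright in the jaws. Next I carry it to the deck.

{"fn": "step_arm", "kwargs": {"targets": "0 0.2 -1 0 0.04; 0 0.2 -1 0 0.04; 0 0.2 -1 0 0.04; 0 0.2 -1 0 0.04; 0 0.2 -1 0 0.04"}}

```text
t: 10.25
eef_pos: [472.0, -73.6, 172.6]
orientation: [[0.992, -0.129, 0.004], [-0.129, -0.992, 0.003], [0.003, -0.004, -1.0]]
ft_force: [-0.2, -1.2, -0.4]
width: 0.108
```

```bash
python3 - <<'E'
from h import *
np.set_printoptions(suppress=True,precision=3)
s=bot.read_state();R=s['orientation'];y=np.arctan2(R[1,0],R[0,0]);print(s['t'],s['eef_pos'],y,s['ft_force'],s['width'],'turn',-(-.2165-y)/2,rel([525.5,127,130]))
E
```

```text
10.25 [471.959 -73.629 172.581] -0.12955664542393372 [-0.244 -1.192 -0.441] 0.1075399534447753 turn 0.04347167728803314 [ 0.135 -1.029  0.217]
```

{"fn": "step_arm", "kwargs": {"targets": "0 0.135 -1 0 0.043; 0 0.135 -1 0 0.043; 0 0.135 -1 0 0.043; 0 0.135 -1 0 0.043; 0 0.135 -1 0 0.043; 0 0.135 -1 0 0.043; 0 0.135 -1 0 0.043"}}

```text
t: 10.95
eef_pos: [524.0, 120.0, 172.2]
orientation: [[0.977, -0.214, 0.002], [-0.214, -0.977, 0.002], [0.001, -0.003, -1.0]]
ft_force: [0.1, 0.2, -0.2]
width: 0.108
```

```bash
python3 - <<'E'
from h import *
np.set_printoptions(suppress=True,precision=3)
im,m=snap('wrist','w9')
s=bot.read_state();R=s['orientation'];y=np.arctan2(R[1,0],R[0,0]);print(s['t'],s['eef_pos'],y,R[:,2],s['ft_force'],s['width'],'turn',-(-.2165-y)/2,rel([525.4,127,120]))
snap('top','t9');snap('side','s9')
E
```

```text
11.0 [524.062 119.666 172.567] -0.21697479937589795 [ 0.002  0.002 -1.   ] [ 0.351 -0.351 -0.667] 0.10801394930204664 turn -0.0002373996879489748 [-0.002 -0.037  0.263]
```

View pics/w9.png

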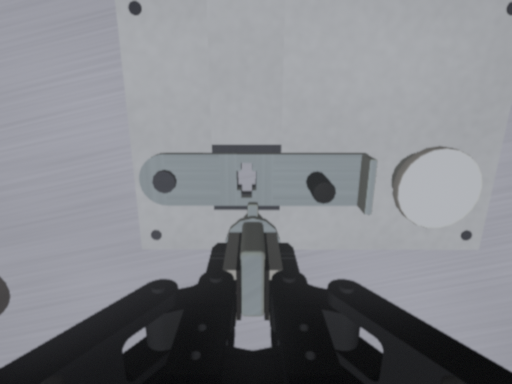

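View pics/s9.png

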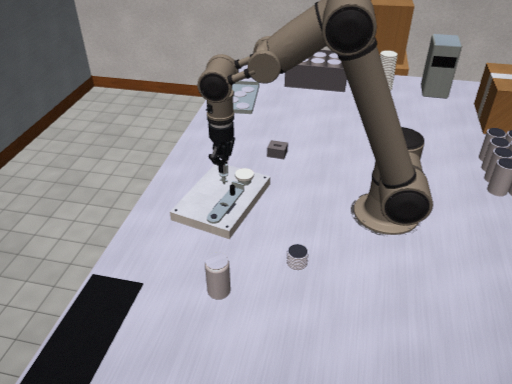

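```bash
python3 - <<'E'
from h import *
im,m=load('w9')
a=cv2.resize(im[140:250,190:310],None,fx=5,fy=5,interpolation=cv2.INTER_CUBIC);cv2.imwrite('pics/z11.png',a[:,:,::-1])
E
```

```text
(no output)
```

View pics/z11.png

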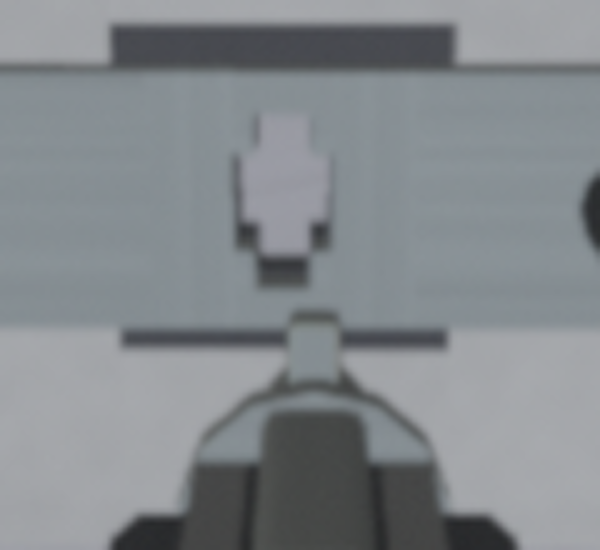

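```bash
python3 - <<'E'
from h import *
np.set_printoptions(suppress=True,precision=2)
im,m=load('w9')
f=lambda x,y:((x+.5)/5-.5+190,(y+.5)/5-.5+140)
print('slot',onz(m,*f(284,200),44.5))
a,b=onz(m,*f(283.5,113),44.5),onz(m,*f(283.5,287),44.5);print((a+b)/2,np.linalg.norm(a-b))
# hand check
p=np.array([524.062,119.666,172.567]);y=-.217
R=np.array([[np.cos(y),np.sin(y),.002],[np.sin(y),-np.cos(y),.002],[.001,-.003,-1]])
for q in[(12.5,0,30.3),(12.5,0,36.3),(12.5,-3,30.3),(12.5,3,30.3)]:
    u,v=proj(m,p+R@np.array(q)); print(q,(u-190+.5)*5-.5,(v-140+.5)*5-.5)
E
```

```text
slot [525.36 126.4   44.5 ]
[525.13 126.54  44.5 ] 31.13749900654591
(12.5, 0, 30.3) 326.519531797919 317.50316784475115
(12.5, 0, 36.3) 326.1162079766579 300.3790379467264
(12.5, -3, 30.3) 299.91992163332196 317.49723213393605
(12.5, 3, 30.3) 353.11844831066577 317.50910340077763
```

```bash
python3 - <<'E'
from h import *
np.set_printoptions(suppress=True,precision=3)
s=bot.read_state();print(s['eef_pos'],rel([525.8,126.35,100]))
E
```

```text
[524.379 119.581 173.114] [-0.001 -0.033  0.366]
```

{"fn": "step_arm", "kwargs": {"targets": "0 -0.001 -0.033 0.1 0; 0 -0.001 -0.033 0.2 0; 0 -0.001 -0.033 0.3 0; 0 -0.001 -0.033 0.36 0; 0 -0.001 -0.033 0.36 0; 0 -0.001 -0.033 0.36 0"}}

```text
t: 11.7
eef_pos: [526.2, 125.8, 101.6]
orientation: [[0.976, -0.217, 0.004], [-0.217, -0.976, 0.003], [0.003, -0.004, -1.0]]
ft_force: [-0.2, 0.6, -0.4]
width: 0.106
```

```bash
python3 - <<'E'
from h import *
np.set_printoptions(suppress=True,precision=3)
im,m=snap('wrist','w10')
s=bot.read_state();R=s['orientation'];y=np.arctan2(R[1,0],R[0,0]);print(s['t'],s['eef_pos'],y,R[:,2],s['ft_force'],s['width'],rel([525.8,126.35,80]))
cv2.imwrite('pics/z12.png',cv2.resize(im[140:250,190:310],None,fx=5,fy=5,interpolation=cv2.INTER_CUBIC)[:,:,::-1])
E
```

```text
11.75 [526.504 125.984 102.081] -0.21829926744417066 [ 0.005  0.003 -1.   ] [ 0.397 -0.094  0.009] 0.10611974863163359 [-0.004 -0.001  0.11 ]
```

View pics/z12.png

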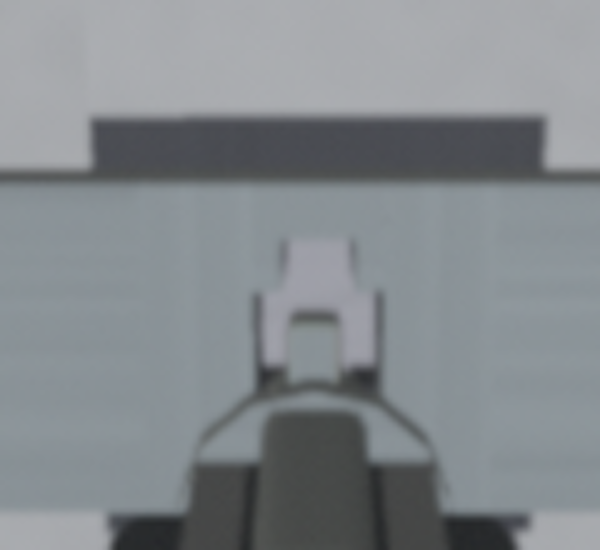

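Slot arm centre (319 in the crop) against lug (315): sideways error is about 0.4 mm. Lowering into the slots.

{"fn": "step_arm", "kwargs": {"targets": "0 -0.003 0.001 0.03 0; 0 -0.003 0.001 0.06 0; 0 -0.003 0.001 0.09 0; 0 -0.003 0.001 0.12 0; 0 -0.003 0.001 0.14 0; 0 -0.003 0.001 0.14 0"}}

```text
t: 12.35
eef_pos: [525.6, 126.0, 73.3]
orientation: [[0.976, -0.217, 0.003], [-0.217, -0.976, 0.003], [0.003, -0.003, -1.0]]
ft_force: [-0.5, 0.3, -0.8]
width: 0.107
```

```bash
python3 - <<'E'
from h import *
np.set_printoptions(suppress=True,precision=3)
im,m=snap('wrist','w11')
s=bot.read_state();R=s['orientation'];y=np.arctan2(R[1,0],R[0,0]);print(s['t'],s['eef_pos'],y,R[:,2],s['ft_force'],s['moment'],s['width'],rel([525.8,126.35,56]))
cv2.imwrite('pics/z13.png',cv2.resize(im[140:290,170:330],None,fx=4,fy=4,interpolation=cv2.INTER_CUBIC)[:,:,::-1])
E
```

```text
12.4 [525.806 126.014  73.671] -0.21820890469425433 [ 0.004  0.003 -1.   ] [-0.2   -0.097 -1.283] [0.066 0.035 0.068] 0.10594816814988349 [-0.001 -0.001  0.088]
```

View pics/z13.png

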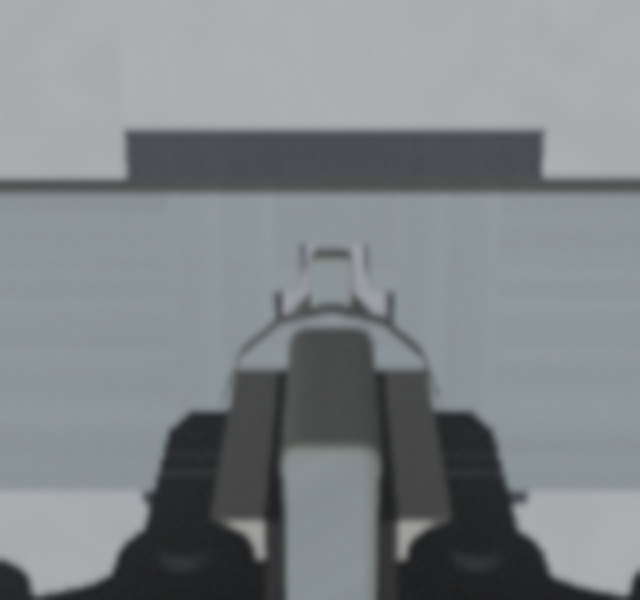

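Lugs are inside the guide slot with no contact force. Going on down.

{"fn": "step_arm", "kwargs": {"targets": "0 -0.001 0 0.03 0; 0 -0.001 0 0.06 0; 0 -0.001 0 0.08 0; 0 -0.001 0 0.087 0; 0 -0.001 0 0.09 0; 0 -0.001 0 0.09 0; 0 -0.001 0 0.09 0"}}

```text
t: 13.1
eef_pos: [525.8, 126.1, 55.8]
orientation: [[0.976, -0.216, 0.004], [-0.216, -0.976, 0.003], [0.004, -0.004, -1.0]]
ft_force: [-0.4, -1.0, 1.3]
width: 0.102
```

```bash
python3 - <<'E'
from h import *
np.set_printoptions(suppress=True,precision=3)
im,m=snap('wrist','w12')
s=bot.read_state();R=s['orientation'];y=np.arctan2(R[1,0],R[0,0]);print(s['t'],s['eef_pos'],y,R[:,2],s['ft_force'],s['moment'],s['width'],s['joint_positions'])
cv2.imwrite('pics/z14.png',cv2.resize(im[140:290,170:330],None,fx=4,fy=4,interpolation=cv2.INTER_CUBIC)[:,:,::-1])
E
```

```text
13.15 [525.81  126.055  55.815] -0.2182642890265722 [ 0.004  0.003 -1.   ] [-0.572 -1.18   1.24 ] [-0.148  0.08   0.002] 0.10634089129859084 [0.092 0.57  1.7   0.003 0.867 1.879]
```

View pics/z14.png

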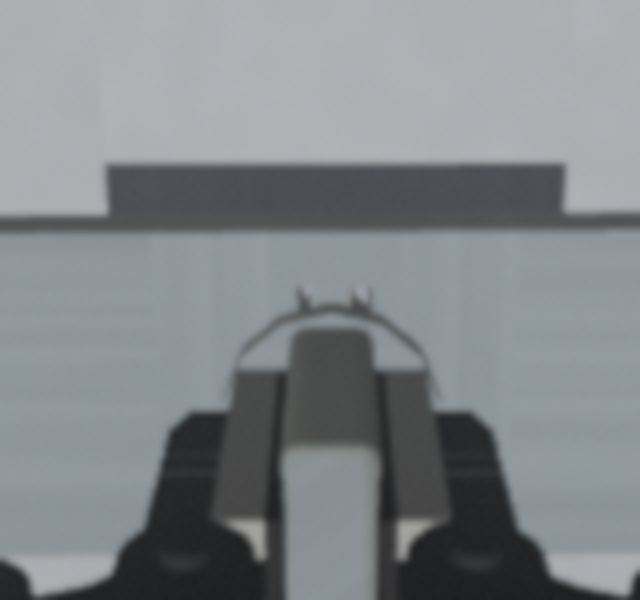

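{"fn": "step_arm", "kwargs": {"targets": "0 0 0 0.003 0; 0 0 0 0.005 0; 0 0 0 0.005 0"}}

```text
t: 13.45
eef_pos: [526.4, 126.0, 55.8]
orientation: [[0.976, -0.216, 0.006], [-0.216, -0.976, 0.003], [0.005, -0.004, -1.0]]
ft_force: [-1.8, -1.0, 8.6]
width: 0.109
```

Contact at z 55.8 with about 8 N upward, as expected for flange on guide. Quarter turn now.

{"fn": "step_arm", "kwargs": {"targets": "0 -0.001 0 0 -0.07; 0 -0.001 0 0 -0.14; 0 -0.001 -0.001 0 -0.21; 0 -0.002 -0.001 0 -0.28; 0 -0.002 -0.001 0 -0.35; 0 -0.002 -0.002 0 -0.42; 0 -0.002 -0.002 0 -0.49; 0 -0.003 -0.002 0 -0.56; 0 -0.003 -0.002 0 -0.63; 0 -0.003 -0.002 0 -0.7; 0 -0.003 -0.002 0 -0.77; 0 -0.003 -0.002 0 -0.785"}}

```text
t: 14.65
eef_pos: [526.2, 126.7, 55.8]
orientation: [[0.213, 0.977, 0.007], [0.977, -0.213, 0.003], [0.004, 0.006, -1.0]]
ft_force: [-0.4, 1.2, 0.9]
width: 0.108
```

```bash
python3 - <<'E'
from h import *
np.set_printoptions(suppress=True,precision=3)
im,m=snap('wrist','w13')
s=bot.read_state();R=s['orientation'];y=np.arctan2(R[1,0],R[0,0]);print(s['t'],s['eef_pos'],y,'remaining turn',-(np.pi/2-.2165-y)/2,R[:,2],s['ft_force'],s['moment'],s['width'],s['joint_positions'])
E
```

```text
14.7 [526.157 126.687  55.854] 1.3551106221125038 remaining turn 0.00040714765880356385 [ 0.007  0.003 -1.   ] [0.682 0.481 1.343] [ 0.034 -0.011 -0.024] 0.10464296253813817 [0.093 0.569 1.701 0.003 0.865 0.307]
```

View pics/w13.png

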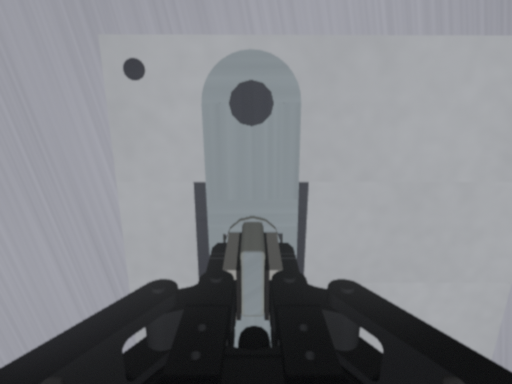

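{"fn": "step_arm", "kwargs": {"targets": "0.5 0 0 0 0; 0.5 0 0 0 0; 0.5 0 0 0 0; 0.5 0 0 0 0; 0.5 0 0 -0.1 0; 0.5 0 0 -0.25 0; 0.5 0 0 -0.5 0; 0.5 0 0 -0.75 0; 0.5 0 0 -0.75 0"}}

```text
t: 15.6
eef_pos: [528.6, 126.6, 213.0]
orientation: [[0.214, 0.977, 0.02], [0.977, -0.214, 0.004], [0.009, 0.019, -1.0]]
ft_force: [1.0, 0.2, -0.2]
width: 0.501
```

```bash
python3 - <<'E'
from h import *
np.set_printoptions(suppress=True,precision=3)
im,m=snap('wrist','w14');snap('side','s14');snap('top','t14')
s=bot.read_state();print(s['t'],s['eef_pos'],s['ft_force'],s['width'])
E
```

```text
15.75 [524.762 126.18  205.467] [ 0.393 -0.119  0.485] 0.49624458026055873
```

View pics/w14.png

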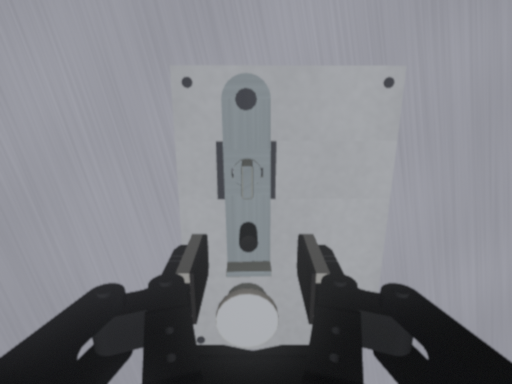

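```bash
python3 - <<'E'
from h import *
np.set_printoptions(suppress=True,precision=3)
im,m=snap('wrist','w15')
s=bot.read_state();print(s['t'],s['eef_pos'])
cv2.imwrite('pics/z15.png',cv2.resize(im[70:290,190:310],None,fx=5,fy=5,interpolation=cv2.INTER_CUBIC)[280:860,:,::-1])
im,_=load('s14'); cv2.imwrite('pics/z16.png',cv2.resize(im[130:240,160:300],None,fx=5,fy=5,interpolation=cv2.INTER_CUBIC)[:,:,::-1])
E
```

```text
15.8 [524.367 126.145 204.622]
```

View pics/z15.png

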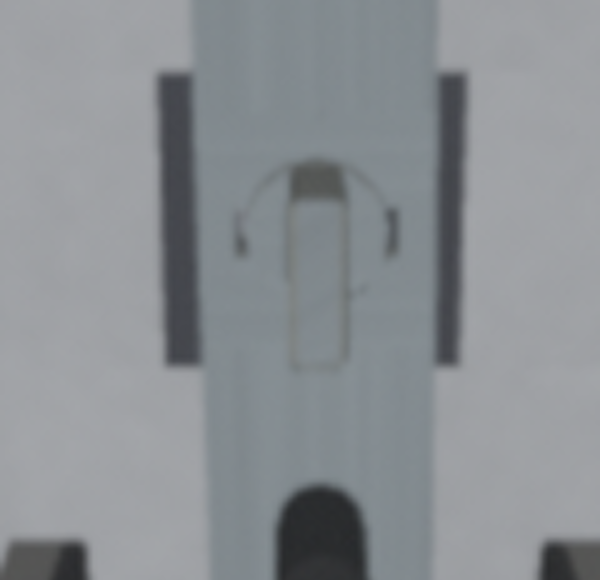

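View pics/z16.png

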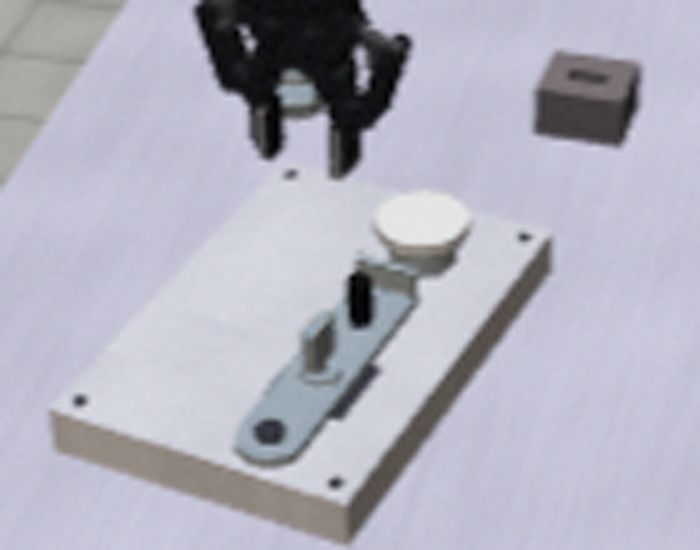

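View pics/s14.png

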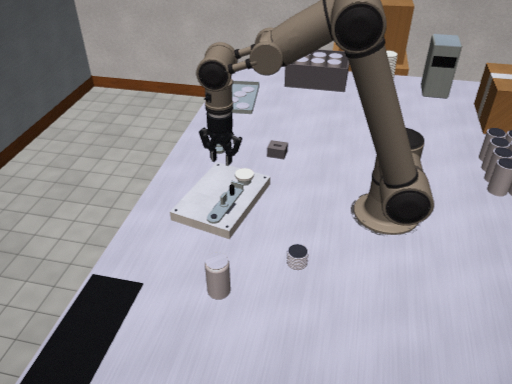

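```bash
python3 - <<'E'
from h import *
np.set_printoptions(suppress=True,precision=2)
_,m=load('w15');_,ms=load('s14')
f=lambda x,y:((x+.5)/5-.5+190,(y+280+.5)/5-.5+70)
P=[onz(m,*f(x,y),86.5) for x,y in[(290,200),(346,200),(348,368),(292,368)]]
a=(P[0]+P[1])/2;b=(P[2]+P[3])/2;print(a,b,(a+b)/2,np.linalg.norm(a-b),np.arctan2(*(a-b)[[1,0]]), np.pi/2-.2165)
print(tri([ray(m,*f(319,284)),ray(ms,(319+.5)/5-.5+160,(326+.5)/5-.5+130)]))
E
```

```text
[529.07 141.99  86.5 ] [523.15 113.37  86.5 ] [526.11 127.68  86.5 ] 29.219807726297674 1.3668351650134285 1.3542963267948966
(array([524.99, 126.26,  82.21]), [1.0432270615106247, 1.0432270615106067])
```

```bash
python3 - <<'E'
from h import *
print(bot.close_job(), bot.read_state()['t'])
E
```

```text
the job is handed in; nothing more can be done
the job is handed in; nothing more can be done
```

The job is done and handed in at about 16 s of the 72 s allowed; no verdict came back.

**What I did:** I swung the guide about 0.45 rad by its grip post until its slot lay over the deck slot. I then took the thumbscrew from its block, lowered it through both slots, turned it a quarter turn counter-clockwise as seen from above, and let go.

**Checks that agreed**
- **Slots:** before insertion the margins of the deck slot inside the guide slot were equal on both sides, within about 0.2 mm.
- **Flange home:** going down, the tool stopped at z 55.8 mm, the height worked out beforehand for the flange on the guide. Pressing gave about 8.6 N and no further travel.
- **Wing angle:** just before I let go, the gripper's yaw was within 0.001 rad of square to the slots. The last wrist picture gives the wing within about 0.01 rad of that.
- **Last pictures:** the screw stands upright with its flange on the guide, the guide is still aligned and the gripper is clear. The can and lids look unmoved in the last side picture. The roller is hidden behind the gripper there, so I did not confirm it at the end, but the arm never went near it.

**Checks that disagreed or were left out**
- **Wing height:** a rough sighting with the side camera put the wing's top at 82 mm, against the 86.5 mm expected. That camera also read the wing about 2.5 mm low in the parking block, and its rays missed by about 1 mm, so I trusted the contact.
- **Wrist camera:** its calibration was off by about 1 mm near the fingers, so I took the slot's position from the arm's own readings.
- **Locking:** I did not pull on the screw to test that it holds underneath.

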